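# Hold a hinge leaf lined up for its pin

## Task

Two T-shaped steel hinge leaves hang on the hooks of the small stand: take the one with the single knuckle in its middle, lifting it up and off its hook. Set its knuckle from above into the gap between the two knuckles of the leaf fixed to the white jamb block, so that all three pin holes line up, with the leaf upright, and finish holding it there in the gripper, still and not pressed hard on the block, ready for the pin to be pushed through. Leave the other leaf on its hook and do not disturb the other things on the bench.

Things in the scene. Friction and masses are not known exactly. Their poses are not given: they have to be found in the camera images.
- leaf_single: Loose T-shaped steel leaf with ONE knuckle at its foot (0.14-0.28 kg). Origin: knuckle centre, on the hole axis. Own y = hole axis, z up the leaf, x = plate normal; both faces alike. Knuckle: tube 22 outside, 12 hole, y -18 to 18. Plate 8 thick (x -4 to 4), 90 wide, z 13 to 62. Closed hanging slot through the plate: y -8 to 8, z 30 to 52; its upper end rests on the hook.
- leaf_tongue (a point): Middle of the upper part of that leaf's tongue, the place to grip, across its 8 thickness (the leaf's x): 88 above the knuckle axis. The tongue is 28 wide (y) and reaches from the plate at z 62 up to z 106 of the leaf. Hook and stand stay below z 60 of the hanging leaf.
- leaf_double: Loose leaf with the same plate, slot and tongue but TWO knuckles (y -45 to -21 and 21 to 45) and nothing between; it does not match and stays on its hook. Origin on the knuckle axis at mid-width, axes as for the other leaf. Which leaf hangs on which hook varies.
- stand: Fixed grey stand, base 115 x 250 x 12; origin on the bench under the line where the leaves hang (within 10 of x = 0); front is -x. Two hooks at y -70 and +70: level flat arm 10 wide, z 109 to 115, from a post at x 55 forward to x -30, where a 6 thick tip turns up to z 122 (nothing is higher). To come off, a leaf rises 8 to 15, then moves forward (-x) past the tip.
- jamb: Fixed white jamb block (50 deep x 120 wide x 66 high) with a fixed steel hinge leaf on its front. Origin on the bench under the hinge axis; x points from the leaf into the block (block from x 4 to 54), y along the hinge axis, z up.
- jamb_axis (a point): Point on the fixed leaf's hole axis, mid-gap between its two knuckles, 85 above the bench; axes as the jamb's (y along the holes). The knuckles (22 outside, 12 hole) span y -45 to -21 and 21 to 45: the gap is 42 wide, open above, in front and behind. Its floor, the 8 thick edge of the fixed plate, is 12 below the axis: a knuckle resting on it lies 1 low, which is good enough.
- sample_bottle: Bystander: small glass sample bottle, 58 wide, 103 high; origin under its centre.
- conical_flask: Bystander: conical flask, 79 wide, 136 high; origin under its centre.
- petri_dish: Bystander: petri dish, 94 wide, 18 high; origin under its centre.
- marker_pen: Bystander: marker pen, 135 long, 17 thick, lying; origin under its centre.
- hinge_pin: Bystander: steel hinge pin, 9 thick, 101 long with a flat head, lying on the bench; not needed yet. Origin under the head end of its shaft, shaft along own y.

How it is judged:
By the outcome, as a careful person would: the job done as asked, in the order asked, and still so for the second after the job is handed in, while the arm keeps its last pose, push and grip.
It also fails if it takes over 45 s, if anything falls off the work surface, if the arm or the gripper's body presses on something with over 40 N, if the wrist force passes 120 N, or if a joint passes its speed limit or range.

## Robot

A 6-joint arm with a two-finger parallel gripper is mounted at the origin on a cart in front of the work surface, level with it; the furniture and walls round the work are solid. World frame = base frame: x ahead of the robot, y to its left, z up, the work surface at z = 0. Lengths are in m, angles in rad, forces in N, time in s.
With the tool pointing down it reaches from about 0.275 to 0.775 m from the base axis. Payload 14.6 kg.
Tool frame: the origin (TCP) lies midway between the tips of the shut fingers; the grasp point (between the pads) lies 19 mm behind it; z points along the fingers, y is the line along which they close (so a half turn about z gives the same grasp; the last joint's range is limited). The gripper opens to 85 mm and grips with 20 to 120 N. Pads are 22 mm wide; open, the fingers measure 114 mm over their backs; the gripper's body (76 mm by 85 mm) begins 54 mm behind the grasp point. The pads swing forward as they close: fully open they stand 13 mm farther back than shut.
Start: joints at [1.031, 0.263, -0.048, 1.259, 0, 1.415], TCP at [0.197, 0.487, 0.231] pointing down, gripper open.
Joint ranges: [-2.65, 2.65], [-0.89, 1.7], [-1.18, 1.37], [-2.13, 2.11], [-1.35, 1.29], [-3.14, 3.14]. Speed limits (rad/s): [1.89, 1.89, 2.57, 2.79, 3.14, 3.14].

## Interface

Orientations are given as a 3x3 rotation matrix whose columns are the frame's x, y, z axes.
In Python, from workcell import manip gives the robot as it stands. The module is installed in compiled form; this text tells all that it offers.
- The arm moves only by the tool arm_command, never from a script. Its argument "steps" is a list of rows, each a list of 5 numbers: the gripper's target within -1 to 1 (fully open at 1, half-way at 0, shut at -1), then the shift along the tool's x, y, z in mm, then the turn about the tool's z in degrees. In form: [[grip, tx, ty, tz, twist], ...]. A call has 1 to 5 rows; each row shifts and turns the commanded pose from where the row before left it, along the tool's axes as they then stand; what a row does not reach is not made up. A row lasts 1/10 s, in which the tool goes at most 50 mm and 8.59 degrees, less where a joint would pass 70% of its speed; a pose out of reach is approached as far as the arm can. A call is refused whole if a number of a shift passes 50 or a number of a turn 8.59, either way. A call with a gripper value outside its range is refused whole. The fingers move at their own pace and stop on an object; "force" is the grip in N (left out, the last holds). Time passes only in rows, so rows that do not move let the fingers close. It gives the time, the measured TCP pose, the force, the opening and the grip force at its end, in the units of the state.
- manip.sense(): the state, without advancing time (a new reading comes with each control period).
- manip.read_camera(name): name is "scene" or "top" or "wrist"; returns a dict with "frame" (384x512x3 uint8, red, green, blue), "fx", "fy", "cx", "cy" (pixels), "position" and "attitude" of the camera in the world; the wrist camera has in their place "T_tool_cam" (4x4, takes a point from camera to tool coordinates, whose origin is the TCP and whose axes are the flange's). Camera axes: x right, y down, z forward; pixel columns grow to the right and rows downward; lengths in m; the calibration is good to about 2 mm. A picture is of the moment at which its call begins: read the wrist's pose just before it. There is no depth.
- manip.close_job(): hands the job in; it is judged then, once.
Trained networks look in the newest picture that a camera, given by its name, has taken for a name from the list of things; names that differ only in an ending like _2 or _b are one class to them, and where a whole thing is asked for, a point or a joint stands for the part that bears it (a point fixed in the world has none). Each returns a list of dicts, best first, with "score" (0 to 1); they miss things now and then, are a little off and sometimes report something else, mostly with a low value. They report only what shows in the picture. A call takes as long as a camera call.
- manip.search_frame(camera, name): "extent" ([left, top, right, bottom] as shares, 0 to 1, of the picture: columns of its width, rows of its height, round what is visible of it).
- manip.pinpoint(camera, name): "point" ([column, row] as shares, 0 to 1, of the picture: columns of its width, rows of its height: a listed point, or the origin of a listed thing).
The state is a dict: "time": time; "joints": joint angles; "qvel": joint speeds; "tau": joint torques, N m; "ee_pos": TCP position; "ee_rot": TCP orientation; "contact_force": force on the tool from outside, world axes, zero at the start; "moment": the same for the moment, N m; "grip_width": opening from 0.0 (shut) to 1.0 (fully open); "grasp_force": force on a finger pad.
Only numpy, scipy, OpenCV 4.12 (cv2) and the standard library are available. Lean on these libraries where they do the work, as an engineer would, in place of code of your own. Each camera call takes 0.05 s, during which the arm holds its last target. There are 200 camera calls.

## Working session

There is one attempt and no reset: what is moved stays moved. The work goes in short steps, Python scripts to look and compute and a tool call to move; the robot and the scene stay as the last step left them, time stands still between calls to the robot, and variables do not carry over. Pictures are saved under pics/ and viewed, at most 10 in all, crops included, and the job is handed in when it is done.

Besides the shell and the picture viewer there is one more tool, called after "Call:" as name([rows], argument=value, ...), one row to a line, values as JSON. arm_command: Moves the arm, as the interface text tells. Its arguments: {"type":"object","properties":{"steps":{"type":"array"},"force":{"type":"number"}},"required":["steps"]}

```bash
mkdir -p pics
cat > h.py <<'E'
import numpy as np, cv2
from workcell import manip
def cam(n):
    s=manip.sense(); c=manip.read_camera(n)
    if 'T_tool_cam' in c:
        T=np.eye(4);T[:3,:3]=s['ee_rot'];T[:3,3]=s['ee_pos'];W=T@np.array(c['T_tool_cam'])
    else:
        W=np.eye(4);A=np.array(c['attitude']);W[:3,:3]=A;W[:3,3]=c['position']
    K=np.array([[c['fx'],0,c['cx']],[0,c['fy'],c['cy']],[0,0,1]])
    return c['frame'],K,W
def ray(p,K,W):
    d=W[:3,:3]@np.linalg.inv(K)@np.array([p[0],p[1],1]);return W[:3,3],d
def atz(p,K,W,z):
    o,d=ray(p,K,W);return o+d*(z-o[2])/d[2]
def proj(X,K,W):
    q=W[:3,:3].T@(np.asarray(X)-W[:3,3]);q=K@q;return q[:2]/q[2]
def tri(rs):
    A=0;b=0
    for o,d in rs:
        d=d/np.linalg.norm(d);P=np.eye(3)-np.outer(d,d);A=A+P;b=b+P@o
    return np.linalg.solve(A,b)
def save(n,f): cv2.imwrite(n,f[:,:,::-1])
E
python3 - <<'E'
from h import *
np.set_printoptions(precision=3,suppress=True)
print(np.array(manip.read_camera('scene')['attitude']).shape)
R={}
for n in ['scene','top']:
    f,K,W=cam(n); save(f'pics/{n}.png',f); R[n]=(K,W); print(n,W[:3,3],W[:3,2],K[0,0])
    for t in ['leaf_single','leaf_double','leaf_tongue','stand','jamb','jamb_axis','sample_bottle','conical_flask','petri_dish','marker_pen','hinge_pin']:
        for r in manip.pinpoint(n,t)[:2]:
            p=np.array(r['point'])*[512,384]
            z={'jamb_axis':.085,'leaf_tongue':.151,'leaf_single':.063,'leaf_double':.063}.get(t,0)
            print(t,round(r['score'],2),p,atz(p,K,W,z))
E
```

```text
(3, 3)
scene [-0.351 -0.535  0.931] [ 0.667  0.458 -0.588] 451.6008199140314
leaf_single 0.68 [214.886 186.701] [0.57  0.231 0.063]
leaf_single 0.37 [190.925 201.216] [0.465 0.243 0.063]
leaf_double 0.66 [210.381 168.   ] [0.647 0.312 0.063]
leaf_double 0.57 [169.984 184.704] [0.491 0.356 0.063]
leaf_tongue 0.89 [212.224 164.506] [0.565 0.234 0.151]
stand 0.74 [192.717 201.6  ] [ 0.527  0.293 -0.   ]
jamb 0.93 [257.075 243.994] [0.484 0.003 0.   ]
jamb 0.3 [337.408 212.083] [ 0.765 -0.124  0.   ]
jamb_axis 0.6 [256.614 222.298] [0.482 0.006 0.085]
jamb_axis 0.22 [334.694 210.202] [ 0.667 -0.151  0.085]
sample_bottle 0.92 [274.893 195.994] [0.717 0.088 0.   ]
conical_flask 0.68 [304.794 201.984] [ 0.749 -0.011  0.   ]
petri_dish 0.91 [334.285 211.085] [ 0.764 -0.113  0.   ]
marker_pen 0.86 [301.875 298.291] [ 0.383 -0.209  0.   ]
hinge_pin 0.54 [218.112 248.602] [ 0.4    0.085 -0.   ]
top [0.35  0.108 1.049] [ 0.202 -0.001 -0.979] 396.106129818654
leaf_single 0.77 [208.589 201.216] [0.538 0.228 0.063]
leaf_double 0.75 [152.525 212.698] [0.51  0.369 0.063]
leaf_tongue 0.58 [206.285 190.886] [0.546 0.223 0.151]
stand 0.91 [189.286 207.898] [0.532 0.287 0.   ]
jamb 0.83 [297.011 228.595] [ 0.475 -0.001  0.   ]
jamb 0.16 [269.312 264.   ] [0.382 0.074 0.   ]
jamb_axis 0.6 [299.213 222.182] [0.48  0.002 0.085]
sample_bottle 0.75 [257.894 139.085] [0.726 0.101 0.   ]
conical_flask 0.93 [297.114 139.008] [ 0.725 -0.008  0.   ]
petri_dish 0.57 [335.411 122.611] [ 0.773 -0.117  0.   ]
marker_pen 0.65 [380.621 264.806] [ 0.379 -0.217  0.   ]
hinge_pin 0.51 [267.315 265.306] [0.379 0.079 0.   ]
```

Run:
```python
import cv2
a=cv2.imread('pics/scene.png')[110:310,130:396];b=cv2.imread('pics/top.png')[110:310,130:396]
cv2.imwrite('pics/a.png',cv2.resize(a,None,fx=3,fy=3,interpolation=cv2.INTER_CUBIC))
cv2.imwrite('pics/b.png',cv2.resize(b,None,fx=3,fy=3,interpolation=cv2.INTER_CUBIC))
```

```text
(no output)
```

View pics/a.png

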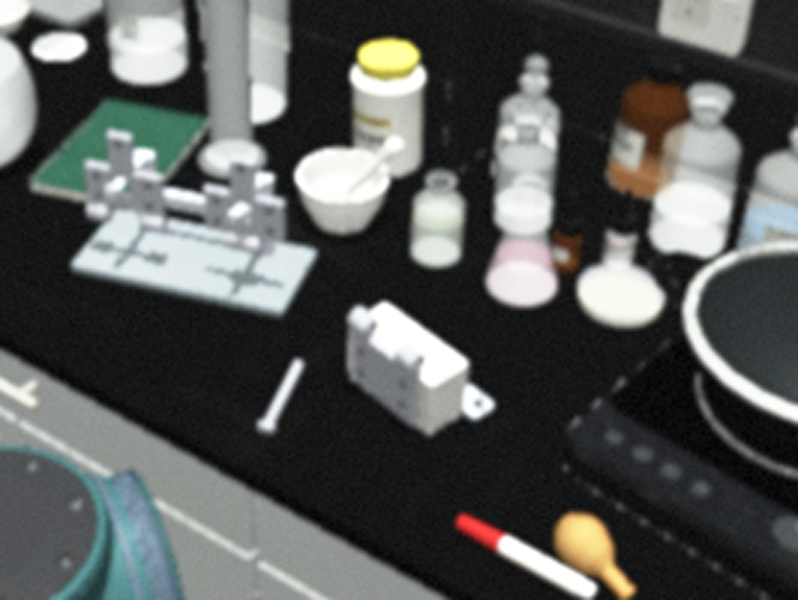

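View pics/b.png

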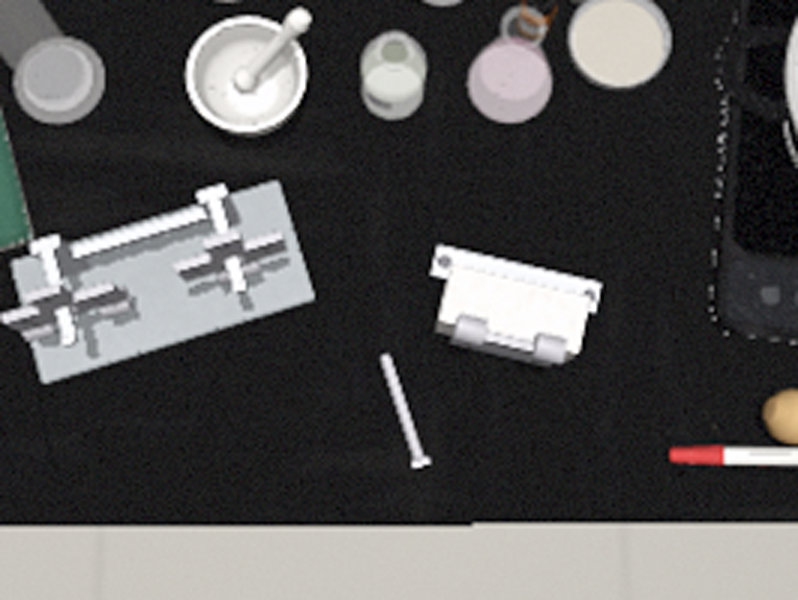

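The scene view shows the stand with two hanging leaves at crop (120,180) and (245,200); the jamb is at (410,360), and the pin lies at (280,395). The top view shows the stand turned by about +17° and the jamb by about -12°. The right leaf, at (235,255) there, is reported as the single-knuckle one.

Run:
```python
from h import *
np.set_printoptions(precision=3,suppress=True)
s=manip.sense();print(s['ee_rot'],s['ee_pos'],s['contact_force'],s['grip_width'],s['time'])
print(manip.read_camera('wrist')['T_tool_cam'],manip.read_camera('wrist')['fx'])
R=np.array(s['ee_rot']);print((R.T@(np.array([.50,.215,.26])-s['ee_pos']))*1e3)
print(np.degrees(np.arctan2(R[1,1],R[0,1])))
```

```text
[[-0.927  0.375  0.   ]
 [ 0.375  0.927  0.   ]
 [-0.     0.    -1.   ]] [0.197 0.487 0.231] [ 1.533 -0.632 -0.245] 1.0025940073010964 1.25
[[ 0.    -0.947 -0.32   0.083]
 [ 1.     0.     0.    -0.   ]
 [-0.    -0.32   0.947 -0.143]
 [ 0.     0.     0.     1.   ]] 272.97676728937387
[-382.728 -138.053  -28.722]
67.95284672784206
```

Call:
arm_command([
  [1, 0, 0, -7, 8.5],
  [1, 0, 0, -7, 8.5],
  [1, 0, 0, -7, 8.5],
  [1, 0, 0, -7, 8.5],
  [1, 0, 0, -7, 8.5],
])

```text
time: 1.85
ee_pos: [0.1971, 0.4866, 0.2666]
ee_rot: [[-0.424, 0.906, -0.0], [0.906, 0.424, 0.0], [0.0, -0.0, -1.0]]
contact_force: [0.9, -0.1, -0.1]
grip_width: 0.999
grasp_force: 0.0
```

Call:
arm_command([
  [1, 0, 0, 0, 8.5],
  [1, -38, 23, 0, 0],
  [1, -38, 23, 0, 0],
  [1, -38, 23, 0, 0],
  [1, -38, 23, 0, 0],
])

```text
time: 2.35
ee_pos: [0.3304, 0.3668, 0.2664]
ee_rot: [[-0.292, 0.956, 0.0], [0.956, 0.292, 0.0], [0.0, 0.0, -1.0]]
contact_force: [1.1, 0.3, 0.4]
grip_width: 1.001
grasp_force: 0.0
```

Call:
arm_command([
  [1, -38, 23, 0, 0],
  [1, -38, 23, 0, 0],
  [1, -38, 23, 0, 0],
  [1, -38, 23, 0, 0],
  [1, -38, 23, 0, 0],
])

```text
time: 2.85
ee_pos: [0.496, 0.2183, 0.2664]
ee_rot: [[-0.291, 0.957, 0.0], [0.957, 0.291, 0.0], [0.0, 0.0, -1.0]]
contact_force: [-0.5, 0.8, 1.0]
grip_width: 0.999
grasp_force: 0.0
```

```bash
cat > look.py <<'E'
from h import *
import sys
np.set_printoptions(precision=4,suppress=True)
f,K,W=cam('wrist'); save(f'pics/{sys.argv[1]}.png',f)
np.savez(f'pics/{sys.argv[1]}.npz',K=K,W=W)
s=manip.sense();R=np.array(s['ee_rot']);print('t',s['time'],'pos',s['ee_pos'],'az',np.degrees(np.arctan2(R[1,1],R[0,1])),'j',s['joints'],'F',s['contact_force'])
Z={'jamb_axis':.085,'leaf_tongue':.151,'leaf_single':.063,'leaf_double':.063}
for t in sys.argv[2:]:
    for r in manip.pinpoint('wrist',t)[:2]:
        p=np.array(r['point'])*[512,384]; print(t,round(r['score'],2),p,atz(p,K,W,Z.get(t,0)))
E
python3 look.py w1 leaf_single leaf_double leaf_tongue stand; python3 -c "
import cv2;cv2.imwrite('pics/w1b.png',cv2.resize(cv2.imread('pics/w1.png'),None,fx=1.5,fy=1.5,interpolation=cv2.INTER_CUBIC))"
```

```text
t 2.9 pos [0.5001 0.2148 0.2656] az 16.779955519487338 j [ 0.2568  0.289   0.0815  1.3625 -0.0018  1.5347] F [ 1.3    -5.5386 -2.5092]
leaf_single 0.67 [297.5232 169.8816] [0.5483 0.2279 0.063 ]
leaf_double 0.81 [299.008   52.6848] [0.5034 0.3583 0.063 ]
leaf_tongue 0.8 [309.7088 191.8848] [0.548  0.2277 0.151 ]
stand 0.92 [290.0992 111.2832] [0.5227 0.294  0.    ]
```

View pics/w1b.png

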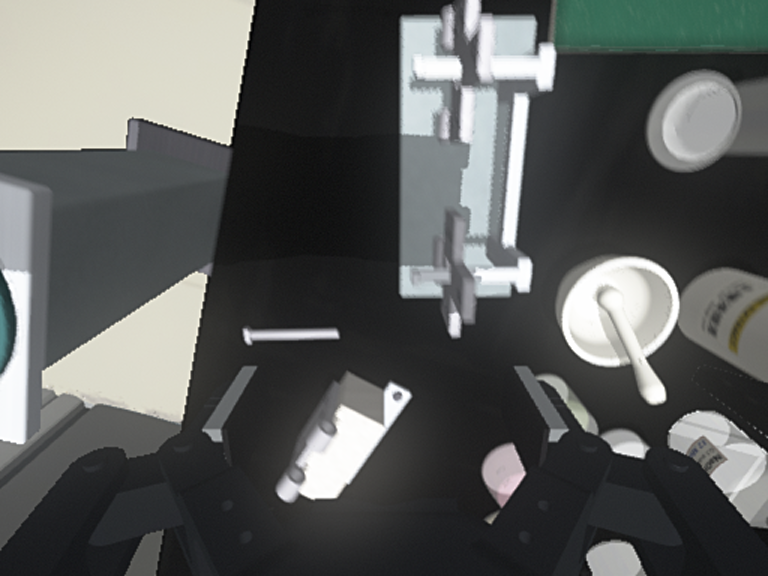

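The wrist view shows both leaves on the stand, near one at (460,270) and far one at (465,70), with the pin at (290,335) and the jamb at (340,435). The knuckle ends are too small to tell apart, so I'll crop.

```bash
python3 -c "
import cv2
a=cv2.imread('pics/w1.png');n=a[125:240,255:375];f=a[0:115,255:375]
b=cv2.imread('pics/scene.png')[145:205,150:235]
r=lambda i:cv2.resize(i,(400,int(400*i.shape[0]/i.shape[1])),interpolation=cv2.INTER_CUBIC)
import numpy as np
t=np.hstack([r(n),r(f)]);c=r(b);u=np.zeros((600-t.shape[0],800,3),np.uint8);
c=cv2.resize(c,(280,198));u[:min(198,u.shape[0]),:280]=c[:u.shape[0]]
cv2.imwrite('pics/c1.png',np.vstack([t,u]))"
```

```text
(no output)
```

View pics/c1.png

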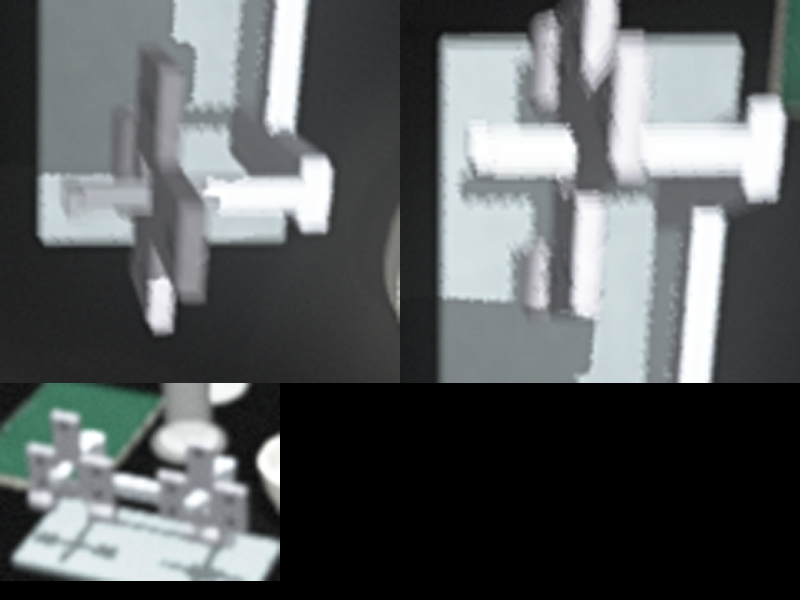

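The near leaf, left crop, has its knuckle tube in the middle at (120,140). The far leaf has tubes at both ends, at (540,60) and (537,270). So the near leaf is the single one.

Call:
arm_command([
  [1, 0, 25, 20, 0],
  [1, -1, 25, 20, 0],
  [1, 0, 0, 20, 0],
  [1, 0, 0, 0, 0],
  [1, 0, 0, 0, 0],
])

```text
time: 3.6
ee_pos: [0.542, 0.2342, 0.207]
ee_rot: [[-0.293, 0.956, -0.0], [0.956, 0.293, 0.0], [0.0, -0.0, -1.0]]
contact_force: [-0.4, -0.2, -0.3]
grip_width: 1.0
grasp_force: 0.0
```

```bash
python3 look.py w2 leaf_single leaf_tongue; python3 -c "
import cv2;cv2.imwrite('pics/w2b.png',cv2.resize(cv2.imread('pics/w2.png'),None,fx=1.5,fy=1.5,interpolation=cv2.INTER_CUBIC))"
```

```text
t 3.65 pos [0.5424 0.2341 0.2076] az 17.01143969425932 j [0.2695 0.3834 0.0679 1.2542 0.     1.5434] F [0.4238 1.046  0.688 ]
leaf_single 0.85 [259.7888 184.896 ] [0.5471 0.2275 0.063 ]
leaf_tongue 0.71 [260.608 216.   ] [0.5462 0.2293 0.151 ]
```

View pics/w2b.png

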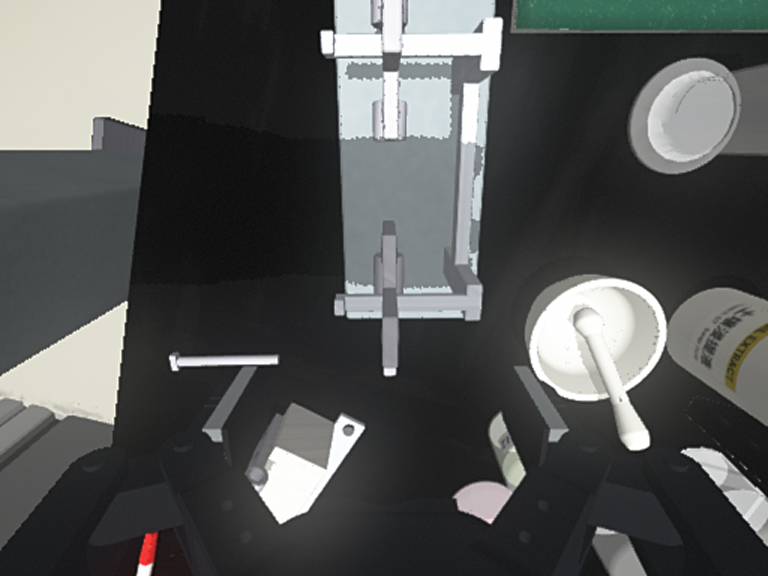

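The wrist view shows the single leaf at column 389 in the picture, with its plate edge aligned with the tool. Its tongue and knuckle are near (389,310), and the hook arm runs level at row 303.

Call:
arm_command([
  [1, -7, 2.5, 10, 0],
  [1, 0, 0, 20, 0],
  [1, 0, 0, 20, 0],
  [1, 0, 0, 15, 0],
  [1, 0, 0, 9, 0],
], force=60)

```text
time: 4.25
ee_pos: [0.5471, 0.2269, 0.131]
ee_rot: [[-0.291, 0.957, -0.001], [0.957, 0.291, -0.0], [-0.0, -0.001, -1.0]]
contact_force: [-0.0, -0.4, 0.3]
grip_width: 1.001
grasp_force: 0.0
```

Call:
arm_command([
  [1, 0, 0, 0, 0],
  [-1, 0, 0, 0, 0],
  [-1, 0, 0, 0, 0],
  [-1, 0, 0, 0, 0],
  [-1, 0, 0, 0, 0],
])

```text
time: 4.75
ee_pos: [0.5476, 0.2276, 0.1327]
ee_rot: [[-0.292, 0.957, 0.001], [0.957, 0.292, 0.0], [0.0, 0.001, -1.0]]
contact_force: [0.2, -0.7, -0.4]
grip_width: 0.33
grasp_force: 0.0
```

Call:
arm_command([
  [-1, 0, 0, 0, 0],
  [-1, 0, 0, 0, 0],
  [-1, 0, 0, 0, 0],
  [-1, 0, 0, 0, 0],
])

```text
time: 5.15
ee_pos: [0.5475, 0.2276, 0.1325]
ee_rot: [[-0.292, 0.957, 0.001], [0.957, 0.292, 0.0], [0.0, 0.001, -1.0]]
contact_force: [-0.6, 0.2, 4.4]
grip_width: 0.087
grasp_force: 58.8
```

Call:
arm_command([
  [-1, 0, 0, -3, 0],
  [-1, 0, 0, -4, 0],
  [-1, 0, 0, -4.5, 0],
  [-1, 0, 0, 0, 0],
  [-1, 0, 0, 0, 0],
])

```text
time: 5.65
ee_pos: [0.5474, 0.2275, 0.1438]
ee_rot: [[-0.291, 0.957, 0.0], [0.957, 0.291, 0.0], [0.0, 0.0, -1.0]]
contact_force: [-0.2, -0.3, -2.4]
grip_width: 0.083
grasp_force: 58.4
```

```bash
python3 look.py w3 leaf_single leaf_tongue
```

```text
t 5.7 pos [0.5473 0.2274 0.1437] az 16.949435914371634 j [ 0.2564  0.4158 -0.0566  1.0986 -0.      1.5314] F [-0.7626 -0.1657 -1.4795]
leaf_single 0.84 [257.9968 200.7168] [0.5487 0.2253 0.063 ]
leaf_tongue 0.71 [258.816  265.9968] [0.5508 0.2188 0.151 ]
leaf_tongue 0.55 [257.1776 202.7904] [0.5384 0.256  0.151 ]
```

View pics/w3.png

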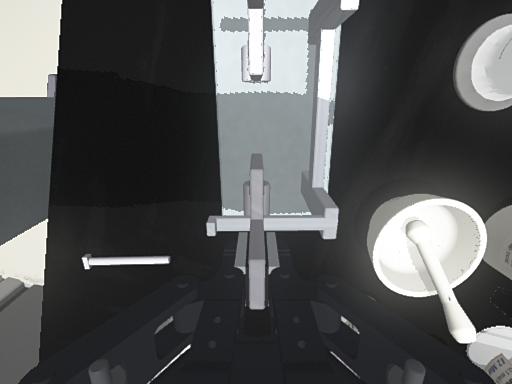

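The picture shows the leaf gripped, with the pads at (257,270), and lifted on the hook. The tip is at column 212 and the hook arm runs parallel to the tool's y.

Call:
arm_command([
  [-1, 0, -5, 0, 0],
  [-1, 0, -8, 0, 0],
  [-1, 0, -8, 0, 0],
  [-1, 0, 0, 0, 0],
])

```text
time: 6.2
ee_pos: [0.526, 0.221, 0.144]
ee_rot: [[-0.292, 0.957, -0.0], [0.957, 0.292, -0.0], [-0.0, -0.0, -1.0]]
contact_force: [-0.5, 0.0, -3.1]
grip_width: 0.085
grasp_force: 58.5
```

Call:
arm_command([
  [-1, 0, -8, 0, 0],
  [-1, 0, -8, 0, 0],
  [-1, 0, -8, 0, 0],
  [-1, 0, -8, 0, 0],
  [-1, 0, 0, 0, 0],
])

```text
time: 6.7
ee_pos: [0.4956, 0.2118, 0.1439]
ee_rot: [[-0.292, 0.957, -0.0], [0.957, 0.292, -0.0], [0.0, -0.0, -1.0]]
contact_force: [0.4, -0.2, -2.4]
grip_width: 0.087
grasp_force: 58.6
```

Call:
arm_command([
  [-1, 0, -10, 0, 0],
  [-1, 0, -15, 0, 0],
  [-1, 0, -15, 0, 0],
  [-1, 0, 0, 0, 0],
])

```text
time: 7.1
ee_pos: [0.4567, 0.1999, 0.1439]
ee_rot: [[-0.292, 0.957, -0.001], [0.957, 0.292, -0.0], [0.0, -0.001, -1.0]]
contact_force: [-0.8, -0.2, -2.0]
grip_width: 0.083
grasp_force: 58.9
```

Call:
arm_command([
  [-1, 0, 0, -20, 0],
  [-1, 0, 0, -22, 7.25],
  [-1, 0, 0, -22, 7.25],
  [-1, 0, 0, -22, 7.25],
  [-1, 0, 0, -20, 7.25],
])

```text
time: 7.6
ee_pos: [0.4589, 0.2005, 0.2509]
ee_rot: [[0.214, 0.977, 0.001], [0.977, -0.214, 0.0], [0.0, 0.001, -1.0]]
contact_force: [0.9, 0.8, -1.7]
grip_width: 0.087
grasp_force: 58.9
```

Call:
arm_command([
  [-1, -20, 6, 0, 0],
  [-1, -35, 10, 0, 0],
  [-1, -35, 10, 0, 0],
  [-1, -35, 10, 0, 0],
  [-1, -35, 10, 0, 0],
])

```text
time: 8.1
ee_pos: [0.4704, 0.0329, 0.2499]
ee_rot: [[0.209, 0.978, 0.001], [0.978, -0.209, -0.0], [0.0, 0.001, -1.0]]
contact_force: [0.8, 0.7, -1.7]
grip_width: 0.081
grasp_force: 58.9
```

Call:
arm_command([
  [-1, -40, 8, 0, 0],
  [-1, -40, 6, 0, 0],
  [-1, -23, 4, 0, 0],
  [-1, 0, 0, 0, 0],
  [-1, 0, 0, 0, 0],
])

```text
time: 8.6
ee_pos: [0.4664, -0.0705, 0.2498]
ee_rot: [[0.21, 0.978, 0.0], [0.978, -0.21, 0.0], [0.0, 0.0, -1.0]]
contact_force: [1.6, 1.1, -2.1]
grip_width: 0.087
grasp_force: 58.9
```

```bash
python3 look.py w4 leaf_single leaf_tongue jamb_axis jamb;  python3 -c "
import cv2;cv2.imwrite('pics/w4b.png',cv2.resize(cv2.imread('pics/w4.png'),None,fx=1.5,fy=1.5,interpolation=cv2.INTER_CUBIC))"
```

```text
t 8.65 pos [ 0.4663 -0.07    0.2498] az -12.058792628987996 j [-0.3221  0.1657 -0.1281  1.2769  0.0002  1.4592] F [-0.6123 -0.0349 -1.0643]
leaf_single 0.82 [255.7952 202.9056] [ 0.4551 -0.1153  0.063 ]
leaf_tongue 0.63 [256.7168 261.888 ] [ 0.4499 -0.1454  0.151 ]
jamb_axis 0.95 [256.4096 105.216 ] [0.4813 0.003  0.085 ]
jamb 0.78 [254.4128 106.4832] [ 0.4778 -0.      0.    ]
```

View pics/w4b.png

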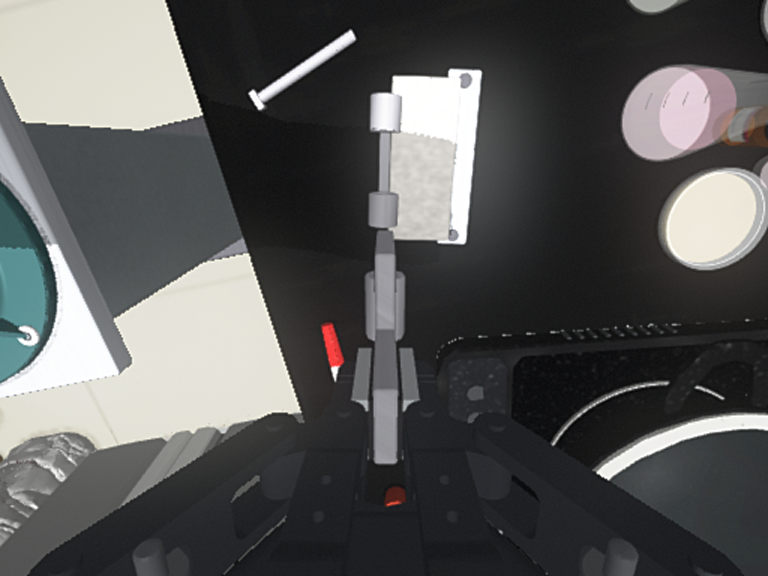

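The wrist view shows the fixed knuckles at (385,112) and (383,210) with the gap between them. The held leaf's knuckle is at (385,305), between rows 270 and 339, and the leaf hangs straight.

Run:
```python
from h import *
np.set_printoptions(precision=2,suppress=True)
f=cv2.imread('pics/w4.png');g=cv2.GaussianBlur(cv2.cvtColor(f,cv2.COLOR_BGR2GRAY).astype(np.float32),(0,0),0.7)
d=np.load('pics/w4.npz');K,W=d['K'],d['W']
s=manip.sense();R=np.array(s['ee_rot']);P=np.array(s['ee_pos'])
def edge(line,lo,hi,sign):
    e=np.diff(line[lo:hi+1])*sign;i=int(np.argmax(e));j=slice(max(0,i-1),i+2);w=np.clip(e[j],0.01,None)
    return lo+(np.arange(len(e))[j]*w).sum()/w.sum()+.5, e[i]
T=lambda p,z:(R.T@(atz(p,K,W,z)-P))*1e3
# knuckle left/right edges at several rows
for nm,rows,lo,hi,z in [('up',range(65,86,4),238,258,.085),('low',range(131,150,4),238,258,.085),('held',range(186,220,6),234,256,.180)]:
    for r in rows:
        c,e=edge(g[r],lo,hi,1); 
        c2,e2=edge(g[r],256,280,-1) if nm=='held' else (np.nan,0)
        print(nm,r,round(c,2),int(e),T((c,r),z)[:2],round(c2,2),int(e2),T((c2,r),z)[:2] if nm=='held' else '')
# row edges
for nm,c,lo,hi,sg,z in [('up far',249,55,70,1,.085),('up near',249,80,95,-1,.085),('low far',248,122,134,1,.085),('low near',248,146,160,-1,.085),('held far',247,170,190,1,.18),('held near',247,215,232,-1,.18)]:
    r,e=edge(g[:,c],lo,hi,sg);print(nm,c,round(r,2),int(e),T((c,r),z)[:2])
```

```text
up 65 246.64 56 [113.55 -10.23] nan 0 
up 69 246.63 58 [109.77 -10.29] nan 0 
up 73 246.59 59 [105.96 -10.39] nan 0 
up 77 246.53 62 [102.12 -10.5 ] nan 0 
up 81 246.51 64 [ 98.25 -10.58] nan 0 
up 85 246.28 53 [ 94.34 -10.88] nan 0 
low 131 245.55 39 [ 46.79 -12.37] nan 0 
low 135 245.53 39 [ 42.42 -12.46] nan 0 
low 139 245.5 40 [ 38.   -12.56] nan 0 
low 143 245.45 40 [ 33.55 -12.68] nan 0 
low 147 245.42 42 [ 29.05 -12.79] nan 0 
held 186 242.76 29 [ 13.31 -11.46] 269.49 40 [13.27 10.37]
held 192 242.78 29 [  8.13 -11.54] 269.42 41 [ 8.08 10.38]
held 198 243.41 32 [  2.87 -11.12] 269.4 39 [ 2.82 10.44]
held 204 243.43 32 [ -2.48 -11.19] 269.38 37 [-2.52 10.49]
held 210 243.52 35 [ -7.9  -11.22] 269.23 32 [-7.94 10.43]
held 216 243.54 37 [-13.41 -11.3 ] 268.73 31 [-13.45  10.08]
up far 249 61.74 57 [116.59  -7.77]
up near 249 87.26 42 [92.11 -8.04]
low far 248 127.68 35 [50.38 -9.61]
low near 248 150.63 51 [24.92 -9.93]
held far 247 180.46 31 [18.02 -7.93]
held near 247 226.25 39 [-23.01  -8.49]
```

Call:
arm_command([
  [-1, 15, 0, 0, 0],
  [-1, 25, 0, 0, 0],
  [-1, 23, 0, 0, 0],
  [-1, 10, 0, 0, 0],
  [-1, 0, 0, 0, 1.6],
])

```text
time: 9.35
ee_pos: [0.4814, 0.0024, 0.2498]
ee_rot: [[0.234, 0.972, 0.0], [0.972, -0.234, -0.0], [0.0, 0.0, -1.0]]
contact_force: [-0.2, -0.2, -2.5]
grip_width: 0.08
grasp_force: 58.9
```

Call:
arm_command([
  [-1, 0, 0, 20, 0],
  [-1, 0, 0, 20, 0],
  [-1, 0, 0, 15, 0],
  [-1, 0, 0, 7, 0],
  [-1, 0, 0, 0, 0],
])

```text
time: 9.85
ee_pos: [0.4809, 0.0008, 0.1873]
ee_rot: [[0.237, 0.972, -0.001], [0.972, -0.237, 0.0], [-0.0, -0.001, -1.0]]
contact_force: [-0.3, 0.4, -1.5]
grip_width: 0.083
grasp_force: 58.8
```

```bash
python3 look.py w5 leaf_single jamb_axis;  python3 -c "
import cv2;cv2.imwrite('pics/w5b.png',cv2.resize(cv2.imread('pics/w5.png')[80:260,136:376],(800,600),interpolation=cv2.INTER_CUBIC))"
```

```text
t 9.9 pos [0.4813 0.0008 0.188 ] az -13.691250334667206 j [-0.1677  0.2074 -0.2445  1.119  -0.0001  1.642 ] F [-0.1757  0.5124 -2.977 ]
leaf_single 0.64 [259.2768 202.0992] [ 0.478 -0.02   0.063]
leaf_single 0.19 [496.7936 200.2944] [ 0.7192 -0.0766  0.063 ]
jamb_axis 0.74 [256.4096 190.3104] [0.48   0.0006 0.085 ]
jamb_axis 0.71 [254.9248 170.9952] [0.4831 0.0192 0.085 ]
```

View pics/w5b.png

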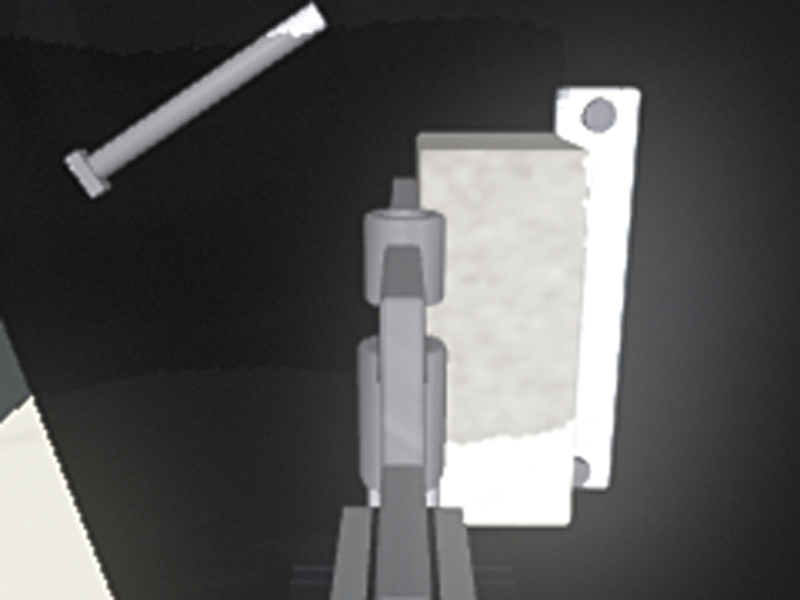

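The close crop shows the far fixed knuckle at columns 364–446 and the held knuckle at 358–447, rows 340–490. The near fixed knuckle shows at 372–440 behind the leaf. The fit is close; I'll measure the remainder.

```bash
cat > m.py <<'E'
from h import *
import sys
np.set_printoptions(precision=2,suppress=True)
f=cv2.imread('pics/w5.png');g=cv2.GaussianBlur(cv2.cvtColor(f,cv2.COLOR_BGR2GRAY).astype(np.float32),(0,0),0.7)
d=np.load('pics/w5.npz');K,W=d['K'],d['W']
s=manip.sense();R=np.array(s['ee_rot']);P=np.array(s['ee_pos'])
def edge(line,lo,hi,sign):
    e=np.diff(line[lo:hi+1]); e=e*sign if sign else abs(e);i=int(np.argmax(e));j=slice(max(0,i-1),i+2);w=np.clip(e[j],0.01,None)
    return lo+(np.arange(len(e))[j]*w).sum()/w.sum()+.5, e[i]
T=lambda p,z:(R.T@(atz(p,K,W,z)-P))*1e3
zh=P[2]-.0695; print('axis z',zh)
for nm,rows,l,r_,z in [('far',range(148,170,4),(240,252),(263,275),.085),('held',range(186,226,6),(238,250),(263,275),zh),('near',range(226,232,2),(244,250),(264,273),.085)]:
    for r in rows:
        a,ea=edge(g[r],*l,0);b,eb=edge(g[r],*r_,0)
        print(nm,r,round(a,2),int(ea),round(b,2),int(eb),T((a,r),z)[:2],T((b,r),z)[:2],'mid',(T((a,r),z)[1]+T((b,r),z)[1])/2)
for nm,c,lo,hi,z in [('far far',248,138,150,.085-.006),('far near',248,164,178,.085+.006),('held far',247,176,190,zh-.0065),('held near',247,216,232,zh+.0065)]:
    r,e=edge(g[:,c],lo,hi,0);print(nm,round(r,2),int(e),T((c,r),z)[:2])
E
python3 m.py
```

```text
axis z 0.11902500217372869
far 148 244.69 38 269.38 41 [ 39.42 -12.24] [39.42  9.98] mid -1.129159728865572
far 152 244.76 35 269.31 42 [ 35.8  -12.23] [35.8   9.97] mid -1.126371553355784
far 156 245.28 35 269.26 36 [ 32.13 -11.8 ] [32.13  9.98] mid -0.9079221361730623
far 160 245.3 35 269.21 35 [ 28.44 -11.83] [28.44  9.99] mid -0.9202428129098275
far 164 245.34 37 268.89 41 [ 24.7  -11.85] [24.71  9.75] mid -1.0495623879201537
far 168 245.39 40 268.79 44 [ 20.93 -11.85] [20.94  9.71] mid -1.0702947027288339
held 186 242.78 29 269.87 36 [ 14.44 -12.64] [14.44  9.33] mid -1.6517026119378304
held 192 243.3 27 269.62 47 [  9.29 -12.3 ] [9.3  9.21] mid -1.5442066816318256
held 198 243.44 32 269.59 52 [  4.06 -12.27] [4.07 9.26] mid -1.5058043749687613
held 204 243.45 32 269.55 51 [ -1.24 -12.34] [-1.24  9.31] mid -1.5142051543197104
held 210 243.5 33 269.47 45 [ -6.63 -12.39] [-6.62  9.32] mid -1.532976249382373
held 216 243.57 36 268.91 48 [-12.1  -12.42] [-12.09   8.93] mid -1.7428567311332968
held 222 243.68 35 268.36 56 [-17.66 -12.41] [-17.65   8.55] mid -1.9293879487212235
near 226 245.68 42 267.53 52 [-38.12 -12.36] [-38.11   9.29] mid -1.535333685709647
near 228 246.29 61 267.75 45 [-40.32 -11.78] [-40.3    9.54] mid -1.1203422432929315
near 230 246.32 63 267.76 46 [-42.52 -11.78] [-42.51   9.58] mid -1.1017205986491305
far far 142.59 34 [43.35 -9.41]
far near 171.22 38 [19.45 -9.27]
held far 180.49 32 [17.16 -9.42]
held near 231.23 45 [-23.03  -9.42]
```

Call:
arm_command([
  [-1, -0.7, 0.5, 0, 0],
  [-1, 0, 0, 6, 0],
  [-1, 0, 0, 8, 0],
  [-1, 0, 0, 8, 0],
  [-1, 0, 0, 0, 0],
])

```text
time: 10.5
ee_pos: [0.4809, 0.0005, 0.1645]
ee_rot: [[0.236, 0.972, -0.002], [0.972, -0.236, 0.0], [-0.0, -0.002, -1.0]]
contact_force: [-0.0, -0.5, -1.5]
grip_width: 0.082
grasp_force: 58.8
```

Call:
arm_command([
  [-1, 0, 0, 4, 0],
  [-1, 0, 0, 4, 0],
  [-1, 0, 0, 2, 0],
  [-1, 0, 0, 0, 0],
  [-1, 0, 0, 0, 0],
])

```text
time: 11.0
ee_pos: [0.4817, 0.0004, 0.1558]
ee_rot: [[0.236, 0.972, 0.0], [0.972, -0.236, -0.0], [0.0, 0.0, -1.0]]
contact_force: [1.0, -0.9, -3.0]
grip_width: 0.087
grasp_force: 59.0
```

Call:
arm_command([
  [-1, 0, 0, 1, 0],
  [-1, 0, 0, 0, 0],
  [-1, 0, 0, 0, 0],
])

```text
time: 11.3
ee_pos: [0.4817, 0.0004, 0.1548]
ee_rot: [[0.236, 0.972, 0.0], [0.972, -0.236, -0.0], [0.0, 0.0, -1.0]]
contact_force: [0.5, -0.4, -2.1]
grip_width: 0.089
grasp_force: 59.0
```

```bash
python3 look.py w6;  python3 - <<'E'
from h import *
f,K,W=cam('scene');z=[]
for i in range(5):
    s=manip.sense();z.append([*s['ee_pos'],*s['contact_force']]);manip.read_camera('top')
print(np.round(np.mean(z,0),4))
a=cv2.imread('pics/w6.png')[120:260,160:350];a=cv2.resize(a,(500,368),interpolation=cv2.INTER_CUBIC)
u,v=proj([.481,.001,.085],K,W).astype(int);b=f[v-60:v+40,u-40:u+40,::-1];b=cv2.resize(b,(294,368),interpolation=cv2.INTER_CUBIC)
cv2.imwrite('pics/c6.png',np.hstack([a,b]))
E
```

```text
t 11.35 pos [0.4817 0.0004 0.1548] az -13.646815194002945 j [-0.1686  0.2281 -0.3113  1.0313 -0.      1.6404] F [ 0.5664  0.6703 -1.6731]
[ 4.8170e-01  4.0000e-04  1.5480e-01  7.0200e-02 -2.5900e-02 -2.0588e+00]
```

View pics/c6.png

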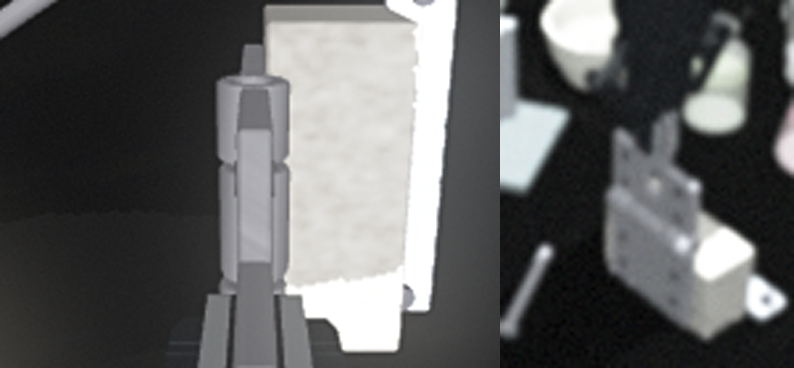

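The picture shows the held knuckle seated in the gap, in line with the far fixed knuckle (columns 219–288 against 217–289), and the leaf upright. To fix the height, I'll touch the gap floor lightly.

Call:
arm_command([
  [-1, 0, 0, 0.5, 0],
  [-1, 0, 0, 0.3, 0],
  [-1, 0, 0, 0, 0],
])

```text
time: 11.95
ee_pos: [0.4816, 0.0004, 0.1539]
ee_rot: [[0.236, 0.972, -0.0], [0.972, -0.236, 0.0], [0.0, -0.0, -1.0]]
contact_force: [-0.4, -0.0, -2.4]
grip_width: 0.086
grasp_force: 59.0
```

Call:
arm_command([
  [-1, 0, 0, 0.3, 0],
  [-1, 0, 0, 0, 0],
])

```text
time: 12.15
ee_pos: [0.4816, 0.0004, 0.1536]
ee_rot: [[0.236, 0.972, -0.0], [0.972, -0.236, 0.0], [0.0, -0.0, -1.0]]
contact_force: [-0.1, -0.2, -2.0]
grip_width: 0.085
grasp_force: 59.0
```

Call:
arm_command([
  [-1, 0, 0, 0.3, 0],
  [-1, 0, 0, 0, 0],
])

```text
time: 12.35
ee_pos: [0.4816, 0.0004, 0.1534]
ee_rot: [[0.236, 0.972, -0.0], [0.972, -0.236, -0.0], [-0.0, -0.0, -1.0]]
contact_force: [0.5, -0.2, -2.3]
grip_width: 0.087
grasp_force: 59.0
```

Call:
arm_command([
  [-1, 0, 0, 0.3, 0],
  [-1, 0, 0, 0, 0],
])

```text
time: 12.55
ee_pos: [0.4817, 0.0004, 0.1531]
ee_rot: [[0.236, 0.972, 0.0], [0.972, -0.236, -0.0], [0.0, 0.0, -1.0]]
contact_force: [-1.1, 0.2, -0.6]
grip_width: 0.083
grasp_force: 59.3
```

Contact begins at TCP 0.1531, so the pin axis is level at about 0.1541. I'll back off 1 mm.

Call:
arm_command([
  [-1, 0, 0, 0.3, 0],
  [-1, 0, 0, 0, 0],
])

```text
time: 12.75
ee_pos: [0.4818, 0.0004, 0.1531]
ee_rot: [[0.236, 0.972, 0.001], [0.972, -0.236, -0.0], [0.0, 0.001, -1.0]]
contact_force: [-1.1, 0.1, 5.0]
grip_width: 0.091
grasp_force: 60.1
```

Call:
arm_command([
  [-1, 0, 0, -0.7, 0],
  [-1, 0, 0, -0.6, 0],
  [-1, 0, 0, 0, 0],
  [-1, 0, 0, 0, 0],
])

```text
time: 13.15
ee_pos: [0.4816, 0.0004, 0.154]
ee_rot: [[0.236, 0.972, -0.0], [0.972, -0.236, 0.0], [-0.0, -0.0, -1.0]]
contact_force: [-0.0, 0.4, -2.3]
grip_width: 0.082
grasp_force: 59.0
```

```bash
python3 look.py w5 && python3 m.py | grep -E "axis|far|held|near"
```

```text
t 13.2 pos [0.4816 0.0004 0.154 ] az -13.648309077958958 j [-0.1686  0.2287 -0.3129  1.0293 -0.      1.6404] F [ 0.0353 -0.2015 -1.7552]
axis z 0.08449275024733821
far 148 251.01 18 266.83 7 [45.56 -4.87] [45.57  7.43] mid 1.2802584966586408
far 152 242.29 33 269.78 39 [ 42.43 -11.7 ] [42.43  9.77] mid -0.9657623854837878
far 156 241.78 34 269.87 40 [ 39.26 -12.15] [39.27  9.89] mid -1.1300418563416077
far 160 242.3 34 269.88 44 [ 36.07 -11.8 ] [36.08  9.95] mid -0.9258332100731144
far 164 242.32 33 269.66 48 [ 32.84 -11.83] [32.85  9.83] mid -1.0009732770187254
far 168 242.44 39 269.61 52 [ 29.59 -11.8 ] [29.6   9.84] mid -0.9798808152845346
held 186 242.76 31 269.86 42 [ 14.37 -11.81] [14.39 10.3 ] mid -0.7554656920422449
held 192 242.77 31 269.62 50 [  9.2  -11.88] [ 9.21 10.19] mid -0.8472336126633477
held 198 243.42 35 269.6 51 [  3.94 -11.43] [ 3.95 10.25] mid -0.5921763057693115
held 204 243.44 33 269.51 46 [ -1.4  -11.49] [-1.38 10.26] mid -0.617438399177634
held 210 243.48 34 269.44 49 [ -6.81 -11.54] [-6.8  10.28] mid -0.628743900934138
held 216 243.55 38 269.44 50 [-12.32 -11.57] [-12.3   10.37] mid -0.6004750171916768
held 222 243.66 37 268.74 37 [-17.9  -11.56] [-17.89   9.86] mid -0.8509536820146186
near 226 244.86 24 267.5 46 [-21.43 -10.56] [-21.41   8.82] mid -0.868687683892647
near 228 244.7 8 268.37 59 [-23.32 -10.72] [-23.31   9.59] mid -0.5637345235926245
near 230 244.6 15 268.37 58 [-25.23 -10.83] [-25.21   9.63] mid -0.604314398150291
far far 148.38 40 [44.21 -7.41]
far near 176.61 2 [24.17 -7.24]
held far 182.14 17 [15.68 -8.56]
held near 231.46 24 [-23.54  -8.55]
```

The holes line up to within about 0.3 mm, with no contact load and the arm still. I'm handing it in.

```bash
python3 -c "
from workcell import manip
print(manip.close_job())"
```

```text
the job is handed in; nothing more can be done
None
```

The single-knuckle leaf is off its hook and held still and upright in the jamb gap. Measured alignment with the fixed knuckles is within about 0.3 mm sideways and 1 mm in height, and it is not pressing on the block. The other leaf stayed on its hook, and the job is handed in (no verdict came back).

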